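# Feed a brass bar through the rolling mill's guard and hold it in the nip

### The arm

A 7-joint arm with a two-finger parallel gripper is mounted at the origin on the work surface. World frame = base frame: x ahead of the robot, y to its left, z up, the work surface at z = 0. Lengths are in m, angles in rad, forces in N, time in s.
With the tool pointing down it reaches from about 0.4 to 0.85 m from the base axis. Payload 4.5 kg.
Tool frame: the origin (TCP) lies at the very end of the fingers, on their centre line; the grasp point (between the pads) lies 19 mm behind it (r.pinch_z is the distance from the TCP to the grasp point, in m); z points along the fingers, y is the line along which they close (so a half turn about z gives the same grasp; the last joint's range is limited). The gripper opens to 88 mm and grips with 3 to 60 N. Pads are 18 mm wide; open, the fingers measure 123 mm over their backs; the gripper's body (75 mm by 187 mm) begins 45 mm behind the grasp point.
Start: joints at [-1.092, 0.689, -0.195, 1.565, 0.157, 0.902, -0.215], TCP at [0.269, 0.564, 0.239] pointing down, gripper open.
Joint ranges: [-3.01, 3.01], [-0.46, 2.08], [-1.47, 1.51], [0.13, 2.56], [-1, 4.14], [0.04, 2.09], [-2.66, 2.66]. Speed limits (rad/s): [2.57, 2.57, 3.14, 3.14, 3.14, 3.14, 3.14].

### API

Orientations are given as a unit quaternion [x, y, z, w].
In Python, from plant import r, cams gives the robot as it stands.
- The arm moves only by the shell command python3 -m pendant 'ROWS' [FORCE]. ROWS is JSON, a list of rows, each a list of 3 entries, a list of its own where there are three numbers: the closure, from -1 (fully open) to 1 (shut), then the shift along the tool's x, y, z in mm, then the turn, a rotation vector about the tool's x, y, z in degrees. A call has 1 to 8 rows; each row shifts and turns the commanded pose from where the row before left it, along the tool's axes as they then stand; what a row does not reach is not made up. A row lasts 1/8 s, in which the tool goes at most 62.5 mm and 10.7 degrees, less where a joint would pass 70% of its speed; a pose out of reach is approached as far as the arm can. A call with a gripper value outside its range is refused whole. The fingers move at their own pace and stop on an object; FORCE is the grip in N (left out, the last holds). Time passes only in rows, so rows that do not move let the fingers close. It gives the time, the measured TCP pose, the force, the opening and the grip force at its end, in the units of the state.
- r.get_state(): the state, without advancing time (a new reading comes with each control period).
- cams.snapshot(name): name is "scene" or "top" or "wrist"; returns a dict with "img" (400x640x3 uint8, red, green, blue), "camera_matrix" (3x3 intrinsics, pixels), "D" ([k1, k2, p1, p2, k3] as OpenCV has them; the pictures are not rectified), "camera_from_world" (4x4, takes a point from world to camera coordinates); the wrist camera has in their place "tool_from_camera" (4x4, takes a point from camera to tool coordinates, whose origin is the TCP and whose axes are the flange's). Camera axes: x right, y up, looking along -z (the intrinsics and any distortion apply to the point x, -y, -z); pixel columns grow to the right and rows downward; lengths in m; the calibration is good to about 2 mm. A picture is of the moment at which its call begins: read the wrist's pose just before it. There is no depth.
- r.finish_job(): hands the job in; it is judged then, once.
The state is a dict: "clock": time; "q": joint angles; "qd": joint speeds; "joint_torque": joint torques, N m; "tool_pos": TCP position; "eef_rot": TCP orientation; "contact_force": force on the tool from outside, world axes, zero at the start; "moment": the same for the moment, N m; "opening": opening from 0.0 (shut) to 1.0 (fully open); "finger_force": force on a finger pad.
Only numpy, scipy, OpenCV 4.12 (cv2) and the standard library are available. Lean on these libraries where they do the work, as an engineer would, in place of code of your own. Each camera call takes 0.05 s, during which the arm holds its last target. There are 200 camera calls.

### The job

Pick up the brass bar from the jeweller's bench and feed it, level and lengthwise, through the narrow feed slot in the rolling mill's yellow guard until its leading end is in the nip, touching the rolls. Finish while still gripping the bar and keeping a light push against the rolls, ready for the pedal: do not let go, do not ram it, and leave the other things on the bench where they are.

Things in the scene. Friction and masses are not known exactly. Their poses are not given: they have to be found in the camera images.
- bar_centre (a point): Centre (half-way up) of the brass bar to roll: plain yellow brass, 170 mm long, 25 wide, 10 thick, about 0.36 kg, lying flat and loose on the bench (z = 0). x along its length (both ends alike), y across, z up. It lies roughly along world y, near the copper bar and drawplate. Grip it across its width, at the middle or up to 40 mm behind it, so the gripper stays clear of the mill
- slot (a point): Centre of the feed slot on the front face of the mill's guard, 150 mm above the bench. x = feed direction (level, into the mill), y across, z up. The slot is 12 mm high, 27 mm wide (2 mm more than the bar each way) and 10 mm deep. A flared steel mouth stands out 11 mm in front of it, widening to about 28 mm high and 43 mm wide. No table carries the bar in front of it
- nip (a point): Point half-way between the two rolls, 50 mm beyond point slot along the feed, same height and axes. The rolls are 8 mm apart, less than the bar's thickness: a bar fed straight meets them with its end 7 to 10 mm short of this point (more if off the middle height), then gives 1 to 3 mm in the wedge when pushed. Lightly pushed, the bar's centre is about 92 mm short of this point
- mill: The rolling mill, bolted down: two green housings, 200 mm over them, grey gear case at one end, base plate 180 mm deep, 350 mm tall to its black handwheel right above the nip. Two yellow rails form the guard across its front, the slot midway along them; the upper rail's top is 22 mm above the slot's centre, a clear panel rises 10 mm behind its face. Origin on the bench under the nip, axes as the slot's
- rolls: The two bright steel rolls of the mill, 60 mm in diameter, one above the other, level across the feed, stopped and not turning; origin on the bench under the nip
- brass_bar: The brass bar; origin at the middle of its underside, axes as for point bar_centre
- copper_bar: Bystander: reddish copper bar 150 x 30 x 8 mm lying flat; origin at the middle of its underside. Leave it
- drawplate: Bystander: dark steel wire drawplate 180 x 30 x 7 mm with two rows of small holes, lying flat; origin at the middle of its underside. Leave it
- hammer: Bystander: hammer 240 mm long, lying on the bench. Leave it
- pliers: Bystander: red-handled pliers about 150 mm long, lying flat; origin under the pivot. Leave it
- flux_jar: Bystander: jar 56 mm in diameter, 60 mm tall; origin at the middle of its underside. Leave it
- doming_block: Bystander: steel cube of 55 mm with round hollows; origin at the middle of its underside. Leave it
There are look-alikes about, which are no part of the job. What is meant by the brass_bar is not red, and is the smaller of those in its own colour.

How it is judged:
By the outcome, as a careful person would: the job done as asked, in the order asked, and still so for the second after the job is handed in, while the arm keeps its last pose, push and grip.
It also fails if it takes over 48 s, if anything falls off the work surface, if the arm or the gripper's body presses on something with over 40 N, if the wrist force passes 120 N, or if a joint passes its speed limit or range.

## Working session

There is one attempt and no reset: what is moved stays moved. The work goes in short steps, Python scripts to look and compute and a shell command to move; the robot and the scene stay as the last step left them, time stands still between calls to the robot, and variables do not carry over. Pictures are saved under pics/ and viewed, at most 13 in all, crops included, and the job is handed in when it is done.

```bash
mkdir -p pics; ls; python3 - <<'E'
from plant import r,cams
import cv2,numpy as np
s=r.get_state(); print({k:np.round(v,3).tolist() for k,v in s.items()}, r.pinch_z)
for n in ["scene","top"]:
    d=cams.snapshot(n); cv2.imwrite(f"pics/{n}0.png",d["img"][:,:,::-1]); print(n,np.round(d["camera_matrix"],1).tolist(),np.round(d["D"],4).tolist(),np.round(d["camera_from_world"],3).tolist())
d=cams.snapshot("wrist"); print(np.round(d["tool_from_camera"],3).tolist(),d["camera_matrix"],d["D"])
E
```

```text
pics
{'clock': 0.0, 'q': [-1.092, 0.69, -0.195, 1.566, 0.157, 0.903, -0.215], 'qd': [-0.002, 0.0, 0.001, -0.001, 0.001, 0.003, 0.001], 'joint_torque': [0.0, -52.756, -1.267, -15.343, -0.053, 0.007, 0.0], 'tool_pos': [0.269, 0.564, 0.238], 'eef_rot': [0.22, 0.975, -0.001, -0.0], 'contact_force': [-0.961, -1.231, -0.16], 'moment': [-0.029, -0.017, -0.023], 'finger_force': 0.0, 'opening': 0.999} 0.0187
scene [[424.6, 0.0, 324.7], [0.0, 424.6, 200.4], [0.0, 0.0, 1.0]] [-0.0227, 0.0, 0.0, 0.0, 0.0] [[0.733, 0.68, 0.013, -0.334], [-0.5, 0.525, 0.689, 0.186], [0.462, -0.512, 0.725, -1.496], [0.0, 0.0, 0.0, 1.0]]
top [[442.2, 0.0, 322.5], [0.0, 442.2, 202.3], [0.0, 0.0, 1.0]] [-0.1161, 0.0, 0.0, 0.0, 0.0] [[-0.011, -1.0, -0.01, -0.029], [0.993, -0.012, 0.118, -0.527], [-0.118, -0.009, 0.993, -1.109], [0.0, 0.0, 0.0, 1.0]]
[[0.0, 0.953, 0.305, 0.079], [1.0, -0.0, 0.001, 0.001], [0.001, 0.305, -0.953, -0.146], [0.0, 0.0, 0.0, 1.0]] [[325.33794995   0.         324.77117927]
 [  0.         325.33794995 201.51578588]
 [  0.           0.           1.        ]] [-0.04120848  0.          0.          0.          0.        ]
```

View pics/scene0.png

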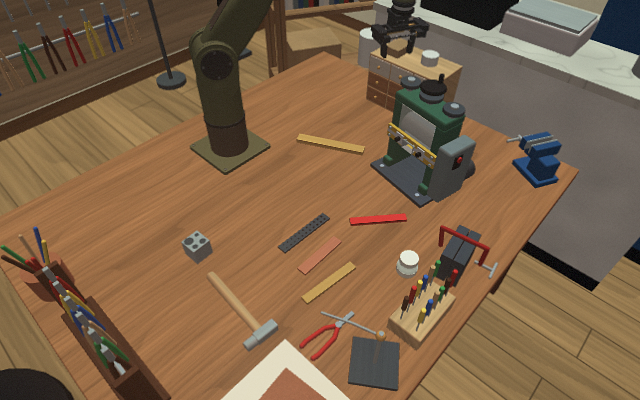

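View pics/top0.png

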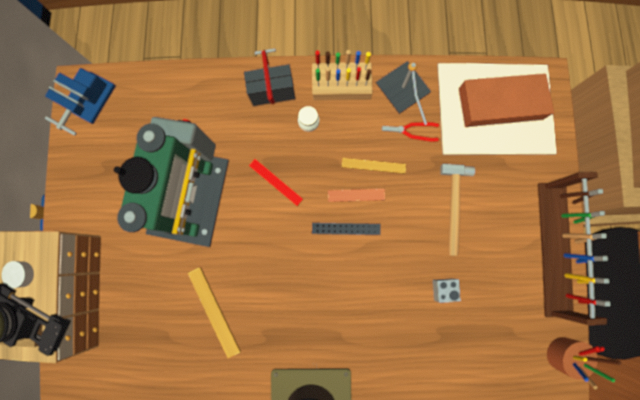

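The scene picture shows the brass bar at about (329,282), with the copper bar and drawplate next to it. The mill is at (425,150). In the top picture the bar is at (374,165), the larger brass look-alike at (214,312), and the mill's yellow guard runs from (190,150) to (178,233).

```bash
cat > h.py <<'E'
import numpy as np,cv2
from plant import r,cams
from scipy.spatial.transform import Rotation as R
F=np.diag([1,-1,-1.])
def cam(name):
    s=r.get_state(); d=cams.snapshot(name)
    if name=="wrist":
        T=np.eye(4);T[:3,:3]=R.from_quat(s["eef_rot"]).as_matrix();T[:3,3]=s["tool_pos"]
        W=T@d["tool_from_camera"]
    else: W=np.linalg.inv(d["camera_from_world"])
    return d["img"],(np.array(d["camera_matrix"]),np.array(d["D"]),W)
def rays(c,px):
    K,D,W=c
    u=cv2.undistortPoints(np.array(px,float).reshape(-1,1,2),K,D).reshape(-1,2)
    v=np.c_[u,np.ones(len(u))]@F@W[:3,:3].T
    return W[:3,3],v/np.linalg.norm(v,axis=1)[:,None]
def onz(c,px,z):
    o,v=rays(c,px); return o+v*((z-o[2])/v[:,2])[:,None]
def proj(c,P):
    K,D,W=c; p=(np.atleast_2d(P)-W[:3,3])@W[:3,:3]@F
    return cv2.projectPoints(p,np.zeros(3),np.zeros(3),K,D)[0].reshape(-1,2)
def two(c1,p1,c2,p2):
    o1,v1=rays(c1,[p1]);o2,v2=rays(c2,[p2]);v1,v2=v1[0],v2[0]
    t=np.linalg.lstsq(np.c_[v1,-v2],o2-o1,rcond=None)[0]
    a,b=o1+t[0]*v1,o2+t[1]*v2; return (a+b)/2,np.linalg.norm(a-b)
def blobs(img,lo,hi,amin=60):
    m=cv2.inRange(cv2.cvtColor(img,cv2.COLOR_RGB2HSV),lo,hi)
    cs=cv2.findContours(m,cv2.RETR_EXTERNAL,cv2.CHAIN_APPROX_NONE)[0]
    return [c[:,0,:] for c in cs if cv2.contourArea(c)>amin]
def rect(P):
    (x,y),(w,h),a=cv2.minAreaRect(np.float32(P[:,:2])*1000)
    if w<h: w,h,a=h,w,a+90
    return np.round([x,y,w,h,(a+90)%180-90],1)
E
python3 - <<'E'
from h import *
for n,b in (("top",(110,90,250,270)),("scene",(370,70,490,210))):
    img,c=cam(n)
    if n=="top":
        for p in [(374,165),(350,163),(400,168),(190,150),(178,230),(300,200)]: print(p,cv2.cvtColor(img[p[1]:p[1]+1,p[0]:p[0]+1],cv2.COLOR_RGB2HSV).ravel())
    for lo in [(18,110,110),(24,170,120)]:
      for bl in blobs(img,lo,(33,255,255)):
        print(n,lo,bl.min(0),bl.max(0),rect(onz(c,bl,.01)))
    x0,y0,x1,y1=b
    k=min(800/(x1-x0),600/(y1-y0)); crop=cv2.resize(img[y0:y1,x0:x1],None,fx=k,fy=k,interpolation=cv2.INTER_CUBIC); print(n,b,k)
    cv2.imwrite(f"pics/{n}_mill.png",crop[:,:,::-1])
E
```

```text
(374, 165) [ 21 174 224]
(350, 163) [ 20 173 223]
(400, 168) [ 21 172 225]
(190, 150) [ 23 193 140]
(178, 230) [ 27  34 149]
(300, 200) [  2 222 236]
top (18, 110, 110) [274 372] [299 399] [ 62.   65.7  63.9  54.3 -43. ]
top (18, 110, 110) [  0 339] [ 55 362] [131.  781.4 175.4  60.9  89.8]
top (18, 110, 110) [564 273] [595 283] [ 314.7 -721.7   92.7   23.4   79.3]
top (18, 110, 110) [188 268] [239 357] [246.1 252.3 245.5  38.6  26.1]
top (18, 110, 110) [  0 231] [ 58 315] [3.439e+02 7.855e+02 2.293e+02 1.864e+02 1.000e-01]
top (18, 110, 110) [591 214] [639 223] [ 475.3 -841.2  152.1   21.1  -88.9]
top (18, 110, 110) [ 30 204] [ 37 218] [515.  773.2  39.7  22.3   3.9]
top (18, 110, 110) [451 175] [458 254] [ 494.1 -382.1  210.8   17.6   -4.9]
top (18, 110, 110) [341 158] [405 173] [ 627.3 -170.6  171.    28.1   83.6]
top (18, 110, 110) [172 148] [196 234] [565.7 336.4 236.   19.  -11.4]
top (18, 110, 110) [50  0] [639 206] [ 823.6 -112.7 1803.7  619.3   89.6]
top (24, 170, 120) [172 151] [193 231] [565.4 339.8 221.7  11.3 -11.3]
top (110, 90, 250, 270) 3.3333333333333335
scene (18, 1
[... 290 characters left out ...]
.5  120.3   11.3    7.2]
scene (18, 110, 110) [  0 268] [ 85 399] [ 2.066e+02 -7.863e+02  4.882e+02  7.690e+01  1.000e-01]
scene (18, 110, 110) [301 262] [355 302] [ 629.4 -169.6  168.5   24.8   83.7]
scene (18, 110, 110) [409 251] [639 399] [1140.9   91.9  727.8  373.7   89.9]
scene (18, 110, 110) [297 134] [364 151] [243.7 257.8 245.9  34.3  26. ]
scene (18, 110, 110) [389 122] [436 157] [440.3 473.7 240.3  19.5 -11.5]
scene (18, 110, 110) [ 0 60] [202 214] [-426.  -208.4  938.4  374.1  -89.7]
scene (18, 110, 110) [239  29] [268  91] [-427.9  472.3  564.3  125.2  -39.8]
scene (18, 110, 110) [286  17] [358  52] [-371.6  893.7  460.4  263.3    8.1]
scene (370, 70, 490, 210) 4.285714285714286
```

View pics/top_mill.png

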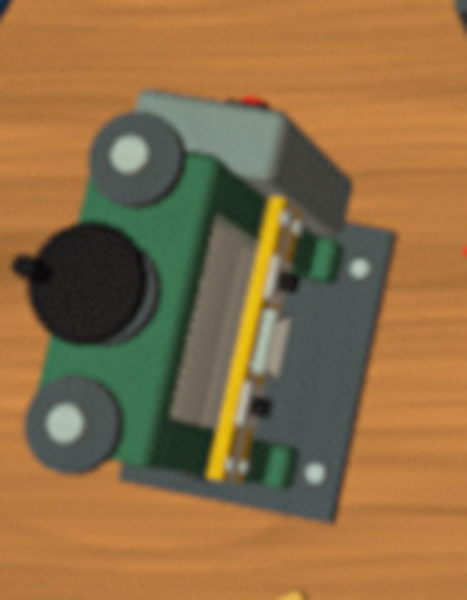

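View pics/scene_mill.png

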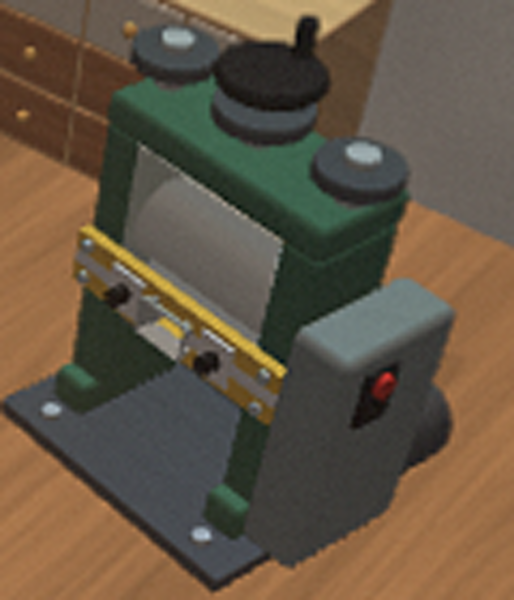

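Zoomed in, the top crop shows the upper rail as a yellow strip from (277,197) to (215,480) and the flared mouth at (270,340). The scene crop shows the mouth at (163,335), midway along the rails. The bar measures 170 x 25 mm in both views, at (628,-170) and 83.7°. Next I'll measure the guard.

```bash
python3 - <<'E'
from h import *
C={}
for n in ("top","scene"):
    img,c=cam(n); C[n]=(img,c); print(n,"cam",np.round(c[2][:3,3],3))
img,c=C["top"]
b=[b for b in blobs(img,(20,150,90),(33,255,255)) if 160<b[:,0].mean()<200 and 140<b[:,1].min()<160][0]
print(b.min(0),b.max(0),rect(onz(c,b,.172)))
top_ends=[(110+277/3.333,90+197/3.333),(110+215/3.333,90+480/3.333)]
# front edge of rail strip, per row: right-most strong yellow, subpixel skip
for z in (.172,):
    P=onz(c,b,z); th=np.radians(rect(P)[4]); d=np.array([np.cos(th),np.sin(th)]); n=np.array([-d[1],d[0]])
    print("normal",n,"front/back offs",np.percentile(P[:,:2]@n*1000,[2,10,50,90,98]).round(1))
i2,c2=C["scene"]
S=lambda x,y:(370+(x+.5)/4.2857-.5,70+(y+.5)/4.2857-.5)
Tp=lambda x,y:(110+(x+.5)/3.3333-.5,90+(y+.5)/3.3333-.5)
for nm,t,s in [("left end",(215,480),(80,228)),("right end",(277,197),(287,368)),("knobL",(262,407),(118,294)),("knobR",(289,283),(207,362)),("mouth top mid",(267,342),(163,318))]:
    p,e=two(c,Tp(*t),c2,S(*s)); print(nm,(p*1000).round(1),round(e*1000,1))
print("ends z.172",(onz(c,[Tp(215,480),Tp(277,197)],.172)*1000).round(1).tolist(),(onz(c2,[S(80,228),S(287,368)],.172)*1000).round(1).tolist())
E
```

```text
top cam [ 0.392 -0.044  1.163]
scene cam [ 1.029 -0.636  0.96 ]
[171 149] [196 233] [540.9 283.9 200.1  16.1 -11.6]
normal [0.20107792 0.97957525] front/back offs [379.2 380.4 386.2 393.1 394.3]
left end [442.3 303.1 171.5] 0.3
right end [639.5 264.4 177.6] 4.5
knobL [495.3 278.3 153.4] 3.9
knobR [583.3 261.7 151.7] 3.8
mouth top mid [539.1 272.8 159.6] 0.7
ends z.172 [[442.2, 302.8, 172.0], [639.2, 264.6, 172.0]] [[442.8, 302.6, 172.0], [637.9, 273.2, 172.0]]
```

```bash
cat > go.py <<'E'
# python3 go.py x y z yaw_deg [gripx]: shift (tool axes, mm) and turn (deg) to TCP target, from measured pose, tool down, tool x at yaw
import sys;from h import *
x,y,z,yaw=map(float,sys.argv[1:5]);s=r.get_state();A=R.from_quat(s["eef_rot"])
T=R.from_euler("z",yaw,degrees=True)*R.from_euler("x",180,degrees=True)
print("t",round(s["clock"],2),"pos",np.round(s["tool_pos"]*1000 if hasattr(s["tool_pos"],'dtype') else np.array(s["tool_pos"])*1000,1),"yaw",np.degrees(np.arctan2(*A.as_matrix()[[1,0],0])).round(1),"q",np.round(s["q"],2))
d=np.array([x,y,z])-np.array(s["tool_pos"])*1000
print("shift",A.inv().apply(d).round(1),"turn",np.degrees((A.inv()*T).as_rotvec()).round(1),"shift after turn",T.inv().apply(d).round(1),"F",np.round(s["contact_force"],1),"open",np.round(s["opening"],3),np.round(s["finger_force"],1))
E
python3 -m pendant '[[0,[-23,-34,-4],[0,0,0]],[0,[-23,-34,-4],[0,0,0]],[0,[-23,-34,-4],[0,0,0]],[0,[-23,-34,-4],[0,0,0]],[0,[-23,-34,-4],[0,0,0]],[0,[-23,-34,-4],[0,0,0]],[0,[-23,-34,-4],[0,0,0]],[0,[-23,-34,-4],[0,0,0]]]' 20
python3 go.py 450 0 260 83.6
```

```text
clock: 1.35
tool_pos: [0.3182, 0.2383, 0.271]
eef_rot: [0.221, 0.975, 0.0, 0.0]
contact_force: [1.0, -0.1, 0.2]
opening: 0.501
finger_force: 0.0
t 1.35 pos [318.2 238.3 271. ] yaw 154.5 q [-0.58  0.35 -0.25  2.16  0.14  0.64  0.2 ]
shift [-221.5 -158.4   11. ] turn [ 0.  -0.  70.9] shift after turn [-222.1  157.5   11. ] F [ 1.  -0.1  0.2] open 0.501 0.0
```

```bash
python3 -m pendant '[[0,[-44,-32,2],[0,0,0]],[0,[-44,-32,2],[0,0,0]],[0,[-44,-32,2],[0,0,0]],[0,[-44,-32,2],[0,0,0]],[0,[-44,-32,2],[0,0,0]]]'
python3 -m pendant '[[0,[0,0,0],[0,0,8.9]],[0,[0,0,0],[0,0,8.9]],[0,[0,0,0],[0,0,8.9]],[0,[0,0,0],[0,0,8.9]],[0,[0,0,0],[0,0,8.9]],[0,[0,0,0],[0,0,8.9]],[0,[0,0,0],[0,0,8.9]],[0,[0,0,0],[0,0,8.6]]]'
python3 go.py 625 -200 180 83.6
```

```text
clock: 1.98
tool_pos: [0.4487, -0.0012, 0.2609]
eef_rot: [0.221, 0.975, 0.0, 0.0]
contact_force: [0.5, 0.7, 0.8]
opening: 0.498
finger_force: 0.0
clock: 2.98
tool_pos: [0.4478, 0.0005, 0.2608]
eef_rot: [0.747, 0.665, 0.0, 0.0]
contact_force: [1.1, -0.1, -1.0]
opening: 0.501
finger_force: 0.0
t 2.98 pos [447.8   0.5 260.8] yaw 83.3 q [-0.2   0.43  0.15  2.06 -0.1   0.66 -0.11]
shift [-178.7  199.2   80.9] turn [ 0.  -0.  -0.3] shift after turn [-179.5  198.4   80.8] F [ 1.1 -0.1 -1. ] open 0.501 0.0
```

```bash
python3 -m pendant '[[0,[-30,33,13],[0,0,0]],[0,[-30,33,13],[0,0,0]],[0,[-30,33,13],[0,0,0]],[0,[-30,33,13],[0,0,0]],[0,[-30,33,13],[0,0,0]],[0,[-29,34,16],[0,0,-0.3]],[0,[0,0,0],[0,0,0]]]' >/dev/null
python3 go.py 625 -200 1 83.6
python3 - <<'E'
from h import *
img,c=cam("wrist"); cv2.imwrite("pics/w1.png",img[:,:,::-1])
for b in blobs(img,(17,140,120),(33,255,255),400): print(b.min(0),b.max(0),rect(onz(c,b,.01)))
img,c=cam("scene"); cv2.imwrite("pics/s1.png",img[:,:,::-1])
E
```

```text
t 3.85 pos [ 625.9 -202.9  177.9] yaw 83.7 q [ 0.19  0.8   0.11  1.52 -0.1   0.82  0.22]
shift [  3.1  -1.1 176.9] turn [-0.   0.1  0.1] shift after turn [  2.8  -1.2 176.9] F [-0.6  0.1 -0.3] open 0.5 0.0
[195 375] [560 394] [ 666.4 -475.9  473.8   26.2   -6.2]
[430 302] [451 362] [ 742.4 -401.7   90.5   22.2  -86. ]
```

View pics/w1.png

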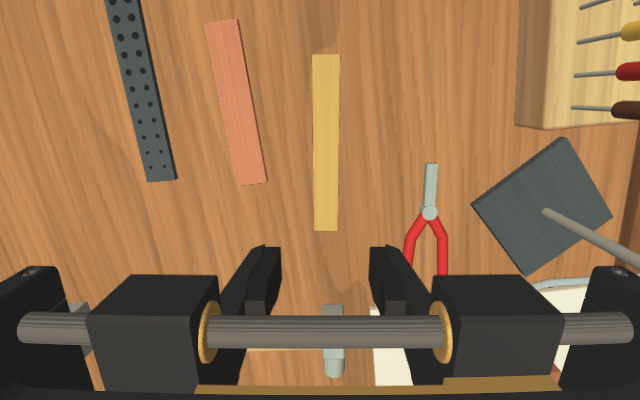

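View pics/s1.png

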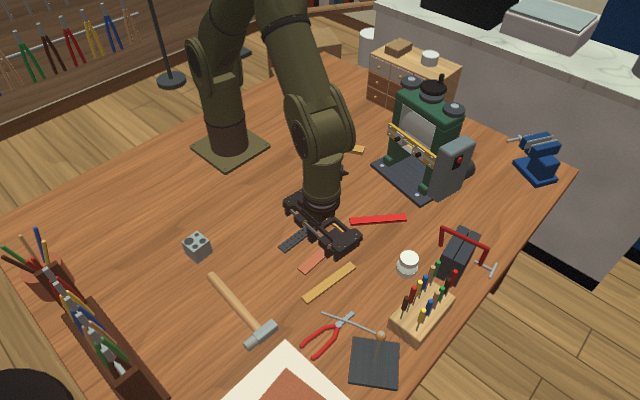

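The wrist view shows the brass bar at columns 312-340, rows 55-230. It is lined up with the gap between the fingers, and the copper bar and pliers are clear. The scene view agrees, and I see no bulky camera housing on the gripper.

```bash
python3 - <<'E'
from h import *
img,c=cam("wrist")
print(cv2.cvtColor(img[140:141,326:327],cv2.COLOR_RGB2HSV).ravel())
for b in blobs(img[:260],(18,110,150),(33,255,255),1500): print(b.min(0),b.max(0),rect(onz(c,b,.01)))
E
python3 go.py 625 -200 1 83.6
```

```text
[ 21 137 220]
[314  60] [340 233] [ 630.1 -171.2  168.5   24.6   83.8]
t 4.0 pos [ 625.1 -198.3  179.7] yaw 84.0 q [ 0.18  0.8   0.1   1.53 -0.1   0.82  0.22]
shift [ -1.9   0.2 178.7] turn [-0.  -0.1  0.4] shift after turn [ -1.7   0.  178.7] F [0.2 0.4 0.3] open 0.503 0.0
```

```bash
python3 -m pendant '[[0,[0.3,0.2,27],[0,0,0]],[0,[0.3,0.2,27],[0,0,0]],[0,[0,0,27],[0,0,0]],[0,[0,0,27],[0,0,0]],[0,[0,0,27],[0,0,0]],[0,[0,0,20],[0,0,0]],[0,[0,0,10],[0,0,0]],[0,[0,0,0],[0,0,0]]]' >/dev/null
python3 go.py 625.7 -200.8 2 83.7
```

```text
t 5.0 pos [ 625.9 -198.7   14.6] yaw 83.9 q [ 0.2   1.03  0.07  1.59 -0.12  0.53  0.23]
shift [-2.1  0.  12.6] turn [-0.  -0.   0.2] shift after turn [-2.1  0.  12.6] F [0.1 0.1 0.1] open 0.502 0.0
```

```bash
python3 -m pendant '[[0,[-2,0,6],[0,0,0.2]],[0,[0,0,5],[0,0,0]],[0,[0,0,1.5],[0,0,0]],[0,[0,0,0],[0,0,0]]]' >/dev/null
python3 go.py 625.7 -200.8 2 83.7
python3 -m pendant '[[1,[0,0,0],[0,0,0]],[1,[0,0,0],[0,0,0]],[1,[0,0,0],[0,0,0]],[1,[0,0,0],[0,0,0]],[1,[0,0,0],[0,0,0]],[1,[0,0,0],[0,0,0]]]' 50
python3 go.py 625.7 -200.8 150 83.7
```

```text
t 5.5 pos [ 625.8 -201.     2.2] yaw 83.7 q [ 0.21  1.05  0.07  1.59 -0.12  0.51  0.23]
shift [ 0.2 -0.2  0.2] turn [-0. -0.  0.] shift after turn [ 0.2 -0.2  0.2] F [0.5 0.3 0.3] open 0.501 0.0
clock: 6.25
tool_pos: [0.6262, -0.2011, 0.0024]
eef_rot: [0.745, 0.667, 0.0, 0.0]
contact_force: [1.2, -0.1, 1.6]
opening: 0.279
finger_force: 50.0
t 6.25 pos [ 626.2 -201.1    2.4] yaw 83.7 q [ 0.21  1.05  0.07  1.59 -0.12  0.51  0.23]
shift [   0.2   -0.4 -147.6] turn [ 0. -0.  0.] shift after turn [   0.2   -0.6 -147.6] F [ 1.2 -0.1  1.6] open 0.279 50.0
```

```bash
python3 -m pendant '[[1,[0,0,-10],[0,0,0]],[1,[0,0,-30],[0,0,0]],[1,[0,0,-40],[0,0,0]],[1,[0,0,-40],[0,0,0]],[1,[0,0,-40],[0,0,0]],[1,[0,0,-40],[0,0,0]],[1,[0,0,-28],[0,0,0]],[1,[0,0,0],[0,0,0]]]' 60
python3 go.py 510 132 230 78.4
```

```text
clock: 7.25
tool_pos: [0.6264, -0.2015, 0.2322]
eef_rot: [0.745, 0.667, 0.001, 0.002]
contact_force: [0.2, -0.2, -5.2]
opening: 0.274
finger_force: 60.0
t 7.25 pos [ 626.4 -201.5  232.2] yaw 83.7 q [ 0.18  0.74  0.12  1.48 -0.1   0.93  0.22]
shift [ 318.7 -152.3    1.5] turn [0.2 0.  5.3] shift after turn [ 303.3 -181.1    2.2] F [ 0.2 -0.2 -5.2] open 0.274 60.0
```

```bash
python3 -m pendant '[[1,[0,0,0],[0.1,0,2.7]],[1,[0,0,0],[0.1,0,2.6]],[1,[50,-30,0],[0,0,0]],[1,[50,-30,0],[0,0,0]],[1,[50,-30,1],[0,0,0]],[1,[50,-30,1],[0,0,0]],[1,[50,-30,0],[0,0,0]],[1,[50,-30,0],[0,0,0]]]' >/dev/null
python3 -m pendant '[[1,[3,-1,0],[0,0,0]],[1,[0,0,0],[0,0,0]],[1,[0,0,0],[0,0,0]]]' >/dev/null
python3 go.py 510 132 147 78.4
python3 - <<'E'
from h import *
for n in("wrist","scene","top"):
    img,c=cam(n); cv2.imwrite(f"pics/{n}2.png",img[:,:,::-1])
    if n=="scene": cv2.imwrite("pics/s2c.png",cv2.resize(img[60:240,290:490],None,fx=3.3,fy=3.3,interpolation=cv2.INTER_CUBIC)[:,:,::-1])
E
```

```text
t 8.62 pos [509.8 130.1 228.5] yaw 78.2 q [-0.45  0.58  0.19  1.88 -0.16  0.69 -0.38]
shift [ 2.   0.1 81.5] turn [-0.2  0.1 -0.2] shift after turn [ 1.9 -0.2 81.5] F [-0.2 -0.7 -4.7] open 0.274 60.0
```

View pics/wrist2.png

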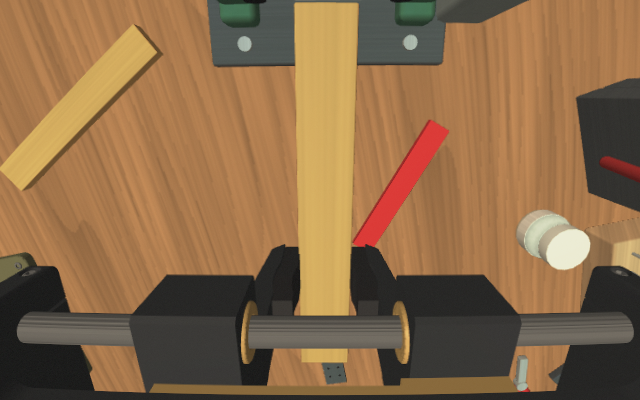

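View pics/s2c.png

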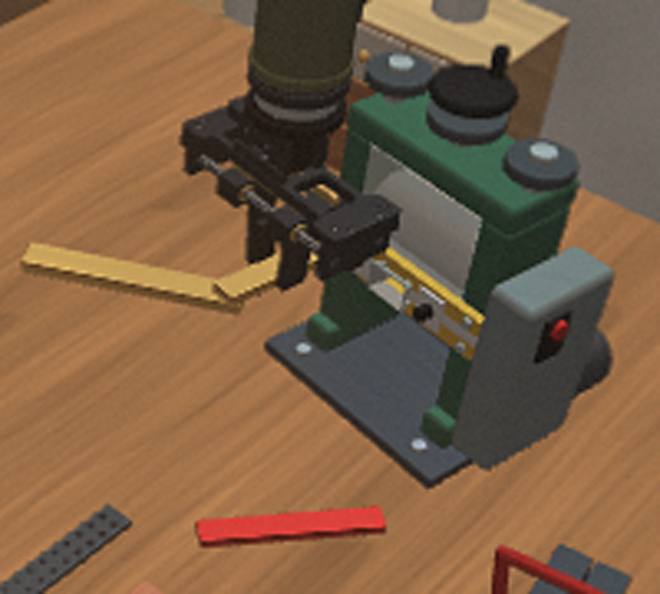

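The wrist view shows the bar held straight between the fingers: nose at (327,3), tail at (325,360). The base-plate bolts at (245,44) and (410,42) sit symmetrically about it, so it is close to aligned sideways. The scene crop shows the bar held short of and above the mouth, at (385,275). Now for pose numbers from corners and bolts.

```bash
cat > barpose.py <<'E'
from h import *
def barpose(img,c,verbose=1):
    m=cv2.inRange(cv2.cvtColor(img,cv2.COLOR_RGB2HSV),(17,90,110),(33,255,255))
    m=m[:,290:365]; L=[]
    for v in range(20,245,5):
        u=np.flatnonzero(m[v]);
        if len(u)>20: L.append((v,u.min()+290-.5,u.max()+290+.5))
    L=np.array(L); l=np.polyfit(L[:,0],L[:,1],1); q=np.polyfit(L[:,0],L[:,2],1)
    # rays along the two long edges -> plane pair -> edge direction; width 25 mm -> distance
    vs=np.array([20.,240.]); e=[]
    for k in (l,q):
        o,d=rays(c,np.c_[np.polyval(k,vs),vs]); n=np.cross(d[0],d[1]); e.append(n/np.linalg.norm(n))
    a=np.cross(e[0],e[1]); a/=np.linalg.norm(a)
    if a[1]<0:a=-a
    out=[]
    for v in vs:
        o,d=rays(c,[[np.polyval(l,v),v],[np.polyval(q,v),v]]); 
        # points on both rays in same section plane (perp to a), 25mm apart
        d=d/(d@np.array(a))[:,None] if abs(d[0]@a)>.05 else d
        s=.025/np.linalg.norm(d[0]-d[1]); out.append(o+s*d.mean(0))
    return a,np.array(out)
E
python3 - <<'E'
from barpose import *
img,c=cam("wrist"); 
a,P=barpose(img,c)
print("axis yaw",np.degrees(np.arctan2(a[1],a[0])).round(2),"pitch up",np.degrees(np.arcsin(a[2])).round(2),"top face pts",(P*1000).round(1).tolist())
g=cv2.cvtColor(img,cv2.COLOR_RGB2GRAY); f=np.array([.201,.9796]);d=np.array([.9796,-.201])
B=[]
for x,y in((245,44),(410,42)):
    w=g[y-10:y+11,x-10:x+11]>150; v,u=np.nonzero(w); B.append((x-10+u.mean(),y-10+v.mean()))
for z in (.01,.015): Q=onz(c,B,z)*1000; print(B,Q.round(1).tolist(),"lateral mid",(Q[:,:2]@d).mean().round(1),"yaw of line",np.degrees(np.arctan2(*(Q[1]-Q[0])[[1,0]])).round(2))
# nose lateral
print("bar lateral",(P[:,:2]*1000@d).round(1))
E
```

```text
axis yaw 77.99 pitch up -0.21 top face pts [[532.2, 237.0, 234.8], [540.1, 271.0, 514.6]]
[(np.float64(244.33548387096775), np.float64(44.18064516129032)), (np.float64(410.1656050955414), np.float64(42.72611464968153))] [[454.8, 277.8, 10.0], [622.4, 244.4, 10.0]] lateral mid 475.1 yaw of line -11.28
[(np.float64(244.33548387096775), np.float64(44.18064516129032)), (np.float64(410.1656050955414), np.float64(42.72611464968153))] [[455.8, 276.9, 15.0], [621.1, 243.9, 15.0]] lateral mid 475.1 yaw of line -11.28
bar lateral [473.7 474.6]
```

```bash
python3 -m pendant '[[1,[0,1.7,16],[0.1,0,-0.5]],[1,[0,0,20],[0,0,0]],[1,[0,0,20],[0,0,0]],[1,[0,0,17],[0,0,0]],[1,[0,0,7],[0,0,0]],[1,[0,0,0],[0,0,0]],[1,[0,0,0],[0,0,0]]]' >/dev/null
python3 go.py 511.5 129.8 148 78.7
python3 - <<'E'
from barpose import *
img,c=cam("wrist"); a,P=barpose(img,c)
print("axis yaw",np.degrees(np.arctan2(a[1],a[0])).round(2),"pitch up",np.degrees(np.arcsin(a[2])).round(2),(P[0]*1000).round(1))
img,c=cam("scene")
print("expect slot/mouth px",proj(c,[[.5406,.28,.15],[.5385,.269,.15]]).round(1).tolist(),"nose",proj(c,[[.5335,.242,.15]]).round(1))
cv2.imwrite("pics/s3c.png",cv2.resize(img[100:190,365:465],None,fx=6,fy=6,interpolation=cv2.INTER_CUBIC)[:,:,::-1])
E
```

```text
t 9.7 pos [511.1 131.9 149.2] yaw 78.9 q [-0.42  0.71  0.14  1.95 -0.19  0.5  -0.34]
shift [-2.   0.8  1.2] turn [-0.2 -0.   0.2] shift after turn [-2.   0.8  1.2] F [-0.7  0.7 -4.5] open 0.273 60.0
axis yaw 78.64 pitch up 0.08 [532.4 238.5 155.6]
expect slot/mouth px [[408.8, 145.5], [406.2, 146.8]] nose [[399.5 150.2]]
```

View pics/s3c.png

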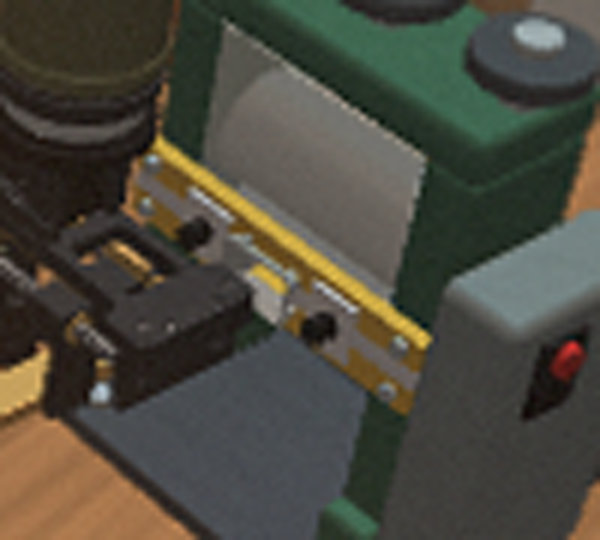

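The crop shows the bar's nose hidden behind the gripper body, with the mouth clear at (265,290). The wrist gives yaw 78.6°, pitch 0.1° and nose height 150.6 mm, all inside the mouth. Time to feed, watching the force.

```bash
python3 -m pendant '[[1,[6,0.5,0.6],[0,0,0.1]],[1,[6,0,0],[0,0,0]],[1,[6,0,0],[0,0,0]],[1,[6,0,0],[0,0,0]],[1,[4,0,0],[0,0,0]],[1,[4,0,0],[0,0,0]],[1,[0,0,0],[0,0,0]]]'
python3 go.py 511.5 129.8 149 78.7
python3 - <<'E'
from plant import r; print(r.get_state()["moment"])
E
```

```text
clock: 10.68
tool_pos: [0.5174, 0.1635, 0.1482]
eef_rot: [0.772, 0.635, -0.002, -0.002]
contact_force: [0.8, 0.2, -3.4]
opening: 0.272
finger_force: 60.0
t 10.68 pos [517.4 163.5 148.2] yaw 78.8 q [-0.48  0.72  0.15  1.91 -0.2   0.53 -0.39]
shift [-34.2   0.8  -0.8] turn [-0.3 -0.   0.1] shift after turn [-34.2   0.8  -0.8] F [ 0.8  0.2 -3.4] open 0.272 60.0
[-0.12074886  0.10707608  0.0330303 ]
```

```bash
python3 -m pendant '[[1,[2,0,0],[0,0,0]],[1,[2,0,0],[0,0,0]],[1,[2,0,0],[0,0,0]],[1,[2,0,0],[0,0,0]],[1,[2,0,0],[0,0,0]],[1,[0,0,0],[0,0,0]]]'
python3 - <<'E'
from barpose import *
print(r.get_state()["moment"]); img,c=cam("wrist"); a,P=barpose(img,c)
print("axis yaw",np.degrees(np.arctan2(a[1],a[0])).round(2),"pitch up",np.degrees(np.arcsin(a[2])).round(2),(P[0]*1000).round(1))
cv2.imwrite("pics/w4.png",img[:,:,::-1])
E
```

```text
clock: 11.42
tool_pos: [0.5196, 0.1734, 0.1482]
eef_rot: [0.773, 0.635, -0.001, -0.002]
contact_force: [1.0, 0.7, -3.3]
opening: 0.273
finger_force: 60.0
[-0.10507654 -0.08192371 -0.14134151]
axis yaw 78.29 pitch up -0.75 [541.4 280.  154.1]
```

View pics/w4.png

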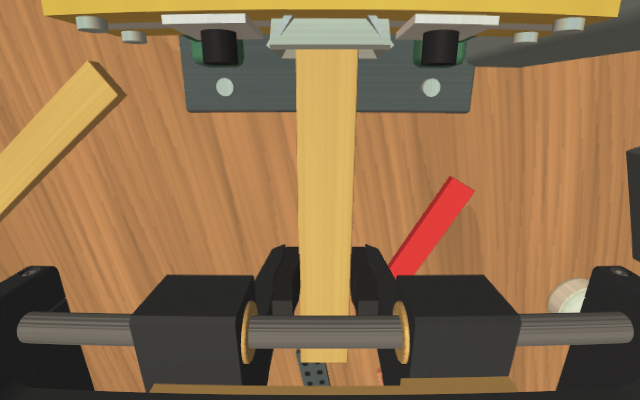

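The wrist view now shows the nose inside the flared mouth. The lip spans columns 269-393 (centre 331) and the bar 296-358 (centre 327), and the rail bolts are level. The bar needs to go about 1 mm towards tool +y, so I'll correct that and feed on.

```bash
python3 -m pendant '[[1,[0,1,0],[0,0,0]],[1,[2,0,0],[0,0,0]],[1,[3,0,0],[0,0,0]],[1,[3,0,0],[0,0,0]],[1,[3,0,0],[0,0,0]],[1,[3,0,0],[0,0,0]],[1,[0,0,0],[0,0,0]]]'
python3 - <<'E'
from barpose import *
print(r.get_state()["moment"]); img,c=cam("wrist"); cv2.imwrite("pics/w5.png",img[:,:,::-1])
hsv=cv2.cvtColor(img,cv2.COLOR_RGB2HSV)
m=cv2.inRange(hsv,(17,90,110),(33,255,255)); print([(v,*(np.flatnonzero(m[v,280:375])[[0,-1]]+280)) for v in (100,140,180,340)], [(int(v)) for v in np.flatnonzero(m[300:,326])[[-1]]+300])
E
```

```text
clock: 12.35
tool_pos: [0.523, 0.187, 0.1482]
eef_rot: [0.772, 0.635, -0.002, -0.002]
contact_force: [-0.2, 0.2, -3.9]
opening: 0.276
finger_force: 60.0
[-0.18298972  0.06761784 -0.00778203]Traceback (most recent call last):
  File "<stdin>", line 4, in <module>
IndexError: index 0 is out of bounds for axis 0 with size 0
```

```bash
python3 -m pendant '[[1,[3,0,0],[0,0,0]],[1,[3,0,0],[0,0,0]],[1,[3,0,0],[0,0,0]],[1,[3,0,0],[0,0,0]],[1,[2,0,0],[0,0,0]],[1,[0,0,0],[0,0,0]]]'
python3 -m pendant '[[1,[1,0,0],[0,0,0]],[1,[1,0,0],[0,0,0]],[1,[1,0,0],[0,0,0]],[1,[0,0,0],[0,0,0]]]'
```

```text
clock: 13.15
tool_pos: [0.5257, 0.2005, 0.1482]
eef_rot: [0.773, 0.635, -0.002, -0.002]
contact_force: [0.2, 0.5, -4.1]
opening: 0.274
finger_force: 60.0
clock: 13.65
tool_pos: [0.5263, 0.2033, 0.1482]
eef_rot: [0.773, 0.635, -0.002, -0.002]
contact_force: [-0.3, 0.8, -3.9]
opening: 0.271
finger_force: 60.0
```

```bash
python3 -m pendant '[[1,[1,0,0],[0,0,0]],[1,[1,0,0],[0,0,0]],[1,[0,0,0],[0,0,0]]]'
python3 -m pendant '[[1,[1,0,0],[0,0,0]],[1,[1,0,0],[0,0,0]],[1,[0,0,0],[0,0,0]]]'
```

```text
clock: 14.02
tool_pos: [0.5266, 0.2053, 0.1482]
eef_rot: [0.773, 0.635, -0.002, -0.002]
contact_force: [0.5, 0.2, -3.3]
opening: 0.272
finger_force: 60.0
clock: 14.4
tool_pos: [0.5271, 0.2073, 0.1482]
eef_rot: [0.773, 0.635, -0.002, -0.002]
contact_force: [0.6, 0.0, -3.8]
opening: 0.27
finger_force: 60.0
```

```bash
python3 - <<'E'
from h import *
print(r.get_state()["moment"]); img,c=cam("wrist"); cv2.imwrite("pics/w6.png",img[:,:,::-1])
E
```

```text
[-0.12689995  0.06404306 -0.04357637]
```

View pics/w6.png

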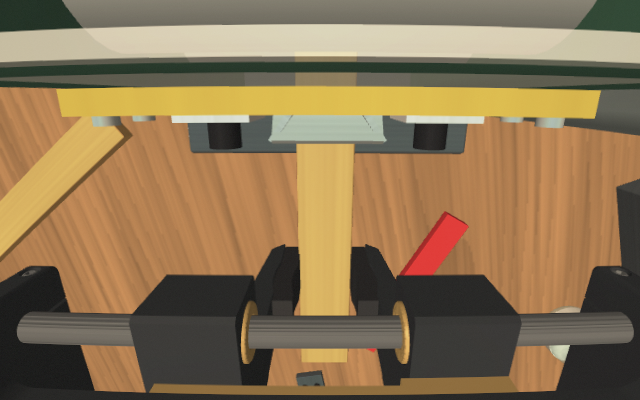

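The wrist view shows the bar through the slot, with its nose visible behind the clear panel at (326,55). The mouth is centred at 328 and the bar at 325.5, so it is within the slot clearance and there is no side load. I'll creep on to contact.

```bash
python3 -m pendant '[[1,[1,0.3,0],[0,0,0]],[1,[1,0,0],[0,0,0]],[1,[0,0,0],[0,0,0]]]'
python3 -m pendant '[[1,[1,0,0],[0,0,0]],[1,[0,0,0],[0,0,0]]]'
```

```text
clock: 14.82
tool_pos: [0.5277, 0.2086, 0.1481]
eef_rot: [0.773, 0.635, -0.002, -0.002]
contact_force: [-0.3, -1.5, -2.8]
opening: 0.273
finger_force: 60.0
clock: 15.08
tool_pos: [0.5277, 0.2089, 0.1481]
eef_rot: [0.773, 0.635, -0.002, -0.002]
contact_force: [-0.6, -4.2, -3.0]
opening: 0.274
finger_force: 60.0
```

```bash
python3 -m pendant '[[1,[1,0,0],[0,0,0]],[1,[0,0,0],[0,0,0]]]'
python3 -m pendant '[[1,[1,0,0],[0,0,0]],[1,[0,0,0],[0,0,0]],[1,[0,0,0],[0,0,0]]]'
```

```text
clock: 15.32
tool_pos: [0.5276, 0.2091, 0.1479]
eef_rot: [0.773, 0.634, -0.003, -0.001]
contact_force: [-0.0, -5.3, -2.5]
opening: 0.273
finger_force: 60.0
clock: 15.7
tool_pos: [0.5276, 0.2092, 0.1479]
eef_rot: [0.773, 0.634, -0.004, -0.001]
contact_force: [-1.8, -6.8, -2.7]
opening: 0.272
finger_force: 60.0
```

```bash
python3 -m pendant '[[1,[1,0,0],[0,0,0]],[1,[1,0,0],[0,0,0]],[1,[1,0,0],[0,0,0]],[1,[0,0,0],[0,0,0]],[1,[0,0,0],[0,0,0]],[1,[0,0,0],[0,0,0]]]'
python3 - <<'E'
from barpose import *
print(r.get_state()["moment"]); img,c=cam("wrist"); cv2.imwrite("pics/w7.png",img[:,:,::-1])
s=r.get_state();print(s["tool_pos"],s["contact_force"])
m=cv2.inRange(cv2.cvtColor(img,cv2.COLOR_RGB2HSV),(17,90,110),(33,255,255))
for v in (160,200,230):
  u=np.flatnonzero(m[v,285:365])+285; print(v,u[0],u[-1])
p=cv2.imread("pics/w6.png")[:,:,::-1]; print("tail rows diff", np.abs(img[340:375,300:350].astype(int)-p[340:375,300:350]).mean(axis=(1,2)).round(0))
print(np.r_[[proj(c,[[s_[0]*.001,s_[1]*.001,.155]])[0] for s_ in [(0,0)]]] if 0 else "")
E
```

```text
clock: 16.45
tool_pos: [0.5275, 0.2096, 0.1476]
eef_rot: [0.774, 0.633, -0.006, -0.001]
contact_force: [-2.1, -11.5, -1.3]
opening: 0.268
finger_force: 60.0
[-2.45220192  0.53777899  0.05500972]
[0.52745249 0.20957373 0.14755947] [ -2.90122886 -11.44828525  -1.89478182]
160 296 353
200 297 352
230 298 351
tail rows diff [ 8.  8.  8.  8.  8.  7.  7.  7.  9. 12. 12. 11. 12. 12. 12. 11. 11. 12.
 11. 11. 11. 29. 21.  9. 10. 10. 10. 10. 10. 10. 10. 11.  9.  9.  9.]
```

View pics/w7.png

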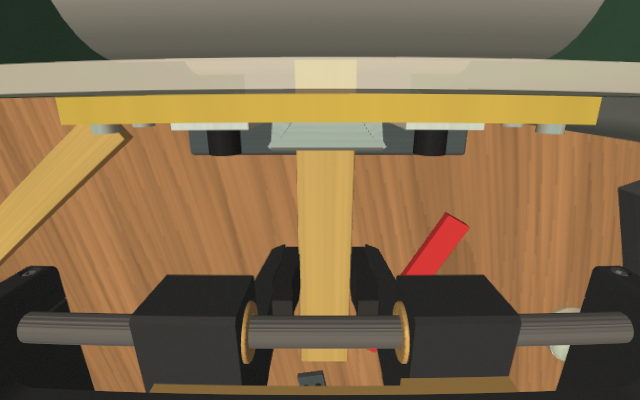

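```bash
python3 go.py 527.5 209.6 148 78.7
python3 -m pendant '[[1,[0,0,0],[0,-0.3,0]],[1,[0,0,0],[0,0,0]],[1,[0,0,0],[0,0,0]]]'
python3 go.py 527.5 209.6 148 78.7
```

```text
t 16.5 pos [527.5 209.6 147.6] yaw 78.6 q [-0.56  0.75  0.17  1.83 -0.21  0.59 -0.46]
shift [ 0.   0.  -0.4] turn [-0.5  0.4 -0.1] shift after turn [ 0.   0.  -0.4] F [ -2.9 -11.4  -1.9] open 0.276 60.0
clock: 16.88
tool_pos: [0.5275, 0.2096, 0.1476]
eef_rot: [0.774, 0.633, -0.008, 0.001]
contact_force: [-2.7, -11.8, -1.9]
opening: 0.271
finger_force: 60.0
t 16.88 pos [527.5 209.6 147.6] yaw 78.6 q [-0.57  0.75  0.18  1.82 -0.21  0.6  -0.46]
shift [ 0.  -0.  -0.4] turn [-0.5  0.7 -0.1] shift after turn [ 0.  -0.  -0.4] F [ -2.7 -11.8  -1.9] open 0.271 60.0
```

```bash
python3 -m pendant '[[1,[0,0,0],[0,0.5,0]],[1,[0,0,0],[0,0.4,0]],[1,[0,0,0],[0,0,0]],[1,[0,0,0],[0,0,0]]]'
python3 -m pendant '[[1,[0,0,0],[0,0,0]],[1,[0,0,0],[0,0,0]],[1,[0,0,0],[0,0,0]],[1,[0,0,0],[0,0,0]],[1,[0,0,0],[0,0,0]],[1,[0,0,0],[0,0,0]]]'
python3 go.py 527.5 209.6 148 78.7
```

```text
clock: 17.38
tool_pos: [0.5275, 0.2097, 0.1475]
eef_rot: [0.774, 0.633, -0.001, -0.004]
contact_force: [-2.6, -11.3, -2.9]
opening: 0.271
finger_force: 60.0
clock: 18.12
tool_pos: [0.5275, 0.2097, 0.1475]
eef_rot: [0.774, 0.634, -0.001, -0.004]
contact_force: [-1.8, -11.0, -3.0]
opening: 0.278
finger_force: 60.0
t 18.12 pos [527.5 209.7 147.5] yaw 78.6 q [-0.55  0.75  0.16  1.83 -0.21  0.58 -0.45]
shift [-0.1  0.  -0.5] turn [-0.5 -0.2 -0.1] shift after turn [-0.1  0.1 -0.5] F [ -1.8 -11.   -3. ] open 0.278 60.0
```

The bar is level (tool tilt about 0.2° along the feed) and the push is holding steady at about 11 N, so I'm handing in.

```bash
python3 -c "
from plant import r; print(r.finish_job())"
```

```text
the job is handed in; nothing more can be done
None
```

The job is handed in after 18 s on the robot clock: the brass bar is fed level through the slot to the rolls, still gripped at 60 N with a steady push of about 11 N, and the other things on the bench were not touched as far as the pictures show.

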